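# Set the margin wheel and edge guide of a comb binding machine

## Robot

A 6-joint arm with a two-finger parallel gripper is mounted at the origin on a cart in front of the work surface, level with it; the furniture and walls round the work are solid. World frame = base frame: x ahead of the robot, y to its left, z up, the work surface at z = 0. Lengths are in m, angles in rad, forces in N, time in s.
With the tool pointing down it reaches from about 0.325 to 0.775 m from the base axis. Payload 5.5 kg.
Tool frame: the origin (TCP) lies between the finger pads; the fingertips stand 17 mm ahead of it and the grasp point (between the pads) lies 2 mm behind it (robot.nose_length is the distance from the TCP to the fingertips, in m); y points along the fingers, x is the direction in which the jaws open and shut, and the axes are right-handed (so a half turn about y gives the same grasp; the last joint's range is limited). The gripper opens to 88 mm and grips with 3 to 60 N. Pads are 20 mm wide; open, the fingers measure 115 mm over their backs; the gripper's body (75 mm by 178 mm) begins 61 mm behind the grasp point.
Start: joints at [-1.373, 0.091, 1.231, -0, 1.82, -0.057], TCP at [0.151, -0.581, 0.24] pointing down, gripper open.
Joint ranges: [-2.87, 2.87], [-0.86, 2.18], [0.17, 2.46], [-1.51, 4.65], [0.06, 2.69], [-2.65, 2.65]. Speed limits (rad/s): [2.57, 2.57, 3.01, 3.14, 3.14, 3.14].

## Interface

Orientations are given as a 3x3 rotation matrix whose columns are the frame's x, y, z axes.
In Python, from station import robot, cams gives the robot as it stands.
- The arm moves only by the tool drive_tool, never from a script. Its argument "increments" is a list of rows, each a list of 3 entries, a list of its own where there are three numbers: the shift along the tool's x, y, z in m, then the turn, a rotation vector about the tool's x, y, z in units of 6 degrees (1.0 is 6 degrees), then the finger opening in m, from 0 to 0.0878. A call has 1 to 20 rows; each row shifts and turns the commanded pose from where the row before left it, along the tool's axes as they then stand; what a row does not reach is not made up. A row lasts 1/12 s, in which the tool goes at most 41.7 mm and 7.16 degrees, less where a joint would pass 70% of its speed; a pose out of reach is approached as far as the arm can. A call is refused whole if a number of a shift passes 0.0417 or a number of a turn 1, either way. A call with a gripper value outside its range is refused whole. The fingers move at their own pace and stop on an object; the grip force is fixed at half the most. Time passes only in rows, so rows that do not move let the fingers close. It gives the time, the measured TCP pose, the force and the opening at its end, in the units of the state.
- robot.sense(): the state, without advancing time (a new reading comes with each control period).
- cams.grab_frame(name): name is "scene" or "top" or "wrist"; returns a dict with "img" (384x512x3 uint8, red, green, blue), "intrinsics" (3x3 intrinsics, pixels), "camera_from_world" (4x4, takes a point from world to camera coordinates). Camera axes: x right, y down, z forward; pixel columns grow to the right and rows downward; lengths in m; the calibration is good to about 2 mm. A picture is of the moment at which its call begins. There is no depth.
- robot.sign_off(): hands the job in, once; it reports no verdict.
The state is a dict: "time_s": time; "joint_positions": joint angles; "qd": joint speeds; "joint_torque": joint torques, N m; "ee_pos": TCP position; "tcp_rot": TCP orientation; "contact_force": force on the tool from outside, world axes, zero at the start; "wrist_torque": the same for the moment, N m; "width": finger opening in m.
Only numpy, scipy, OpenCV 4.12 (cv2) and the standard library are available. Lean on these libraries where they do the work, as an engineer would, in place of code of your own. Each camera call takes 0.05 s, during which the arm holds its last target. There are 200 camera calls.

## Task

Set up the comb binding machine for the next report with the fingertips alone: stroke the knurled margin wheel away from the robot until it has clicked in with its white line at the white mark on the very top of the wheel's cheeks, and push the black edge guide to the right along its groove until its pointer stands on the long mark of the deck. Press gently (never more than about 25 N on either), do not grip or lift anything, and leave the clip on the deck and the things round the machine where they are. The order does not matter.

Things in the scene. Friction and masses are not known exactly. Their poses are not given: they have to be found in the camera images.
- binding_machine: Fixed desktop comb binder, 280 (x) x 400 (y) mm. Origin: centre of its underside on the worktop; +x to its back (away from the robot), +y to its left, z up. In front a metal deck, 42 mm up, x -131 to -9 mm; behind it a white head, x 6 to 138 mm, 112 mm high, with steel hooks up to 132 mm (x 57 to 75, y -90 to 174). A lever at the left end (x 85 to 155, y 206) rises to 200 mm.
- wheel_top (a point): Topmost point of the knurled black margin wheel, fixed to the machine (x 50, y -142, z 132 mm there; machine's axes). Wheel 72 mm in diameter, 24 mm wide, axle level along the machine's y, 36 mm below this point; 20 mm of it stands out of the head. A grey cheek on each side ends 8 mm below this point; the white mark on top of each is the wanted setting, the dark ones other settings.
- wheel_carriage (a joint): How far the sprung axle of the margin wheel is pressed down, m: 0 when let go, 0.004 at its stop. The wheel begins to sink at about 1.6 N and reaches its stop at about 6.5 N.
- margin_wheel (a joint): Angle of the margin wheel, rad. 0: its one white line, across the rim, is on top at the white marks. Positive: the wheel's top has moved to +x, away from the robot. Detents at -0.838, -0.419, 0, 0.419, 0.838 (15 mm of rim apart); stops at -1 and 1. Let go between two, it springs to the nearer. It starts in one of the two negative ones; leaving a detent takes about 2 N at the rim.
- guide_tab (a point): On the edge guide, in its upright black finger tab: 30 mm above the deck, 11 mm below the tab's top; moves with the guide. Tab 28 (x) x 13 (y) mm, standing on a fence 72 mm long (31 mm to the front, 41 mm to the back of this point), 5 mm thick, 23 mm high. The guide slides only along the machine's y. A white pointer at its front foot shows the setting.
- edge_guide (a joint): Position of the edge guide along its groove, m. 0: pointer on the long mark. Positive: to the machine's left (+y), where it starts (0.035 to 0.085). Stops at -0.045 and 0.105. It slides stiffly (about 1.5 N) and stays where it is left.
- long_mark (a point): Middle of the long black mark (20 x 4 mm) across the front border of the deck, on the deck surface, in the machine's axes: the setting for the edge guide. The shorter marks are other sizes, 22 mm apart.
- deck_clip: Black binder clip, 32 x 40 x 16 mm, lying on the right half of the deck: leave alone. Origin at the middle of its underside.
- wood_stamp: Wooden rubber stamp, 28 x 58 x 73 mm, standing on the worktop to the right of the machine: leave alone.
- staples_large: Carton of staples, 37 x 62 x 31 mm, right of the machine: leave alone.
- staples_small: Carton of staples, 41 x 74 x 27 mm, right of the machine and nearer the robot: leave alone.
- glue: White and grey glue stick lying left of the machine, 28 x 95 x 28 mm: leave alone.

How it is judged:
At the end, for the whole second after the job is handed in: The margin wheel rests in its middle detent (white line on top, within 0.1 rad) and the edge guide's pointer stands on the long mark, within 4 mm (value of joint margin_wheel between -0.1 and 0.1 rad and value of joint edge_guide between -0.004 and 0.004 m); the robot touches nothing.
It fails at once if the margin wheel is gripped or forced (over 30 N) (contact force between the fingers and margin_wheel above 30 N).
It fails at once if the edge guide is gripped or forced (over 30 N) (contact force between the fingers and edge_guide above 30 N).
It fails at once if the clip on the deck or a thing round the machine is lifted or shifted by more than 20 mm (distance of any of deck_clip, wood_stamp, staples_large, staples_small, glue from where it was at the start of the episode above 0.02 m).
It also fails if it takes over 48 s, if anything falls off the work surface, if the arm or the gripper's body presses on something with over 40 N, if the wrist force passes 120 N, or if a joint passes its speed limit or range.

## Working session

There is one attempt and no reset: what is moved stays moved. The work goes in short steps, Python scripts to look and compute and a tool call to move; the robot and the scene stay as the last step left them, time stands still between calls to the robot, and variables do not carry over. Pictures are saved under pics/ and viewed, about 8 in all and at most 12, crops included, and the job is handed in when it is done.

Besides the shell and the picture viewer there is one more tool, called after "Request:" as a command line: name --argument value ..., lists and objects as JSON in quotes. drive_tool: Moves the arm, as the interface text tells. Its arguments: {"type":"object","properties":{"increments":{"type":"array","items":{"type":"array"}}},"required":["increments"]}

```bash
mkdir -p pics; ls; python3 - <<'E'
from station import robot,cams
import cv2,numpy as np
s=robot.sense();print({k:np.round(v,3).tolist() for k,v in s.items()})
for n in("scene","top"):
    f=cams.grab_frame(n);np.savez(f"pics/{n}0.npz",**f)
    cv2.imwrite(f"pics/{n}0.png",cv2.resize(f["img"][:,:,::-1],(800,600),interpolation=cv2.INTER_CUBIC));print(n,f["intrinsics"].round(1).tolist(),f["camera_from_world"].round(3).tolist())
E
```

```text
pics
{'time_s': 0.0, 'joint_positions': [-1.373, 0.092, 1.232, -0.0, 1.82, -0.057], 'qd': [-0.001, -0.0, 0.002, 0.001, -0.001, -0.001], 'joint_torque': [-0.0, -44.644, -40.645, 0.07, 0.029, -0.0], 'ee_pos': [0.151, -0.58, 0.239], 'tcp_rot': [[0.252, -0.0, 0.968], [-0.968, 0.002, 0.252], [-0.002, -1.0, 0.0]], 'contact_force': [-0.186, -0.13, 0.481], 'wrist_torque': [0.009, 0.027, -0.029], 'width': 0.088}
scene [[419.9, 0.0, 245.1], [0.0, 419.9, 193.9], [0.0, 0.0, 1.0]] [[-0.634, -0.773, -0.01, 0.342], [-0.392, 0.333, -0.858, 0.323], [0.666, -0.54, -0.514, 1.069], [0.0, 0.0, 0.0, 1.0]]
top [[362.9, 0.0, 260.7], [0.0, 362.9, 190.1], [0.0, 0.0, 1.0]] [[0.093, -0.996, -0.005, -0.06], [-0.976, -0.09, -0.2, 0.586], [0.199, 0.023, -0.98, 1.0], [0.0, 0.0, 0.0, 1.0]]
```

View pics/top0.png

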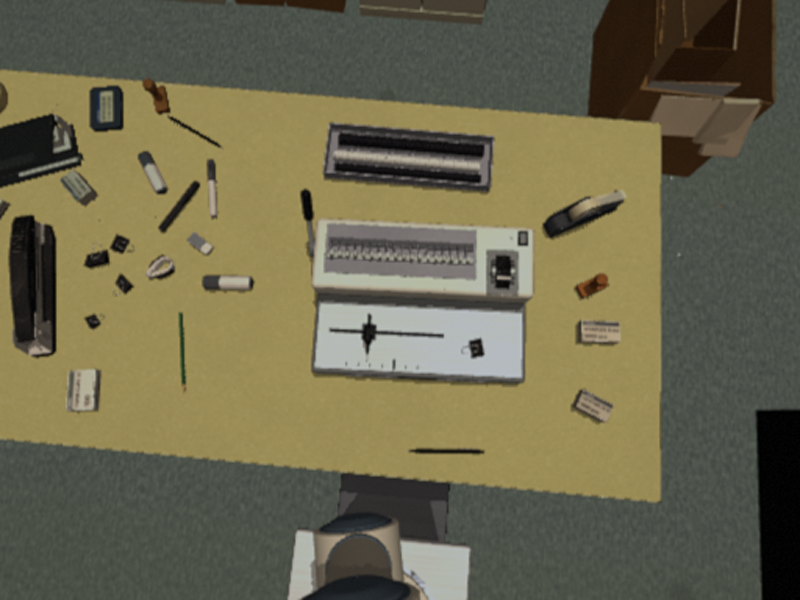

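View pics/scene0.png

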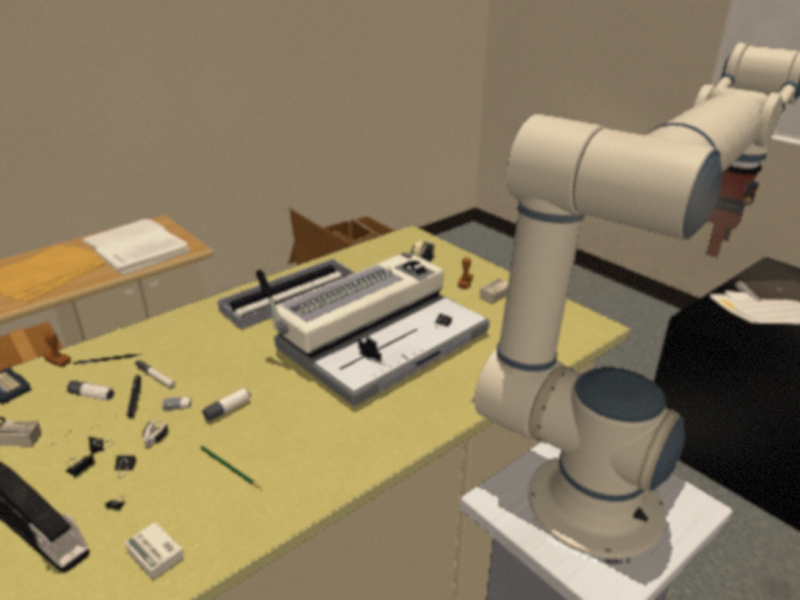

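```bash
cat > h.py <<'E'
import numpy as np,cv2
def ray(f,uv,z):
    M=f["camera_from_world"];R=M[:3,:3];c=-R.T@M[:3,3]
    d=R.T@np.linalg.inv(f["intrinsics"])@np.array([uv[0],uv[1],1.]);return c+d*(z-c[2])/d[2]
def proj(f,p):
    M=f["camera_from_world"];q=f["intrinsics"]@(M[:3,:3]@np.asarray(p)+M[:3,3]);return q[:2]/q[2]
E
python3 - <<'E'
from h import *
f=dict(np.load("pics/top0.npz"))
for n,p,z in [("head bl",(316,219),.112),("head br",(533,230),.112),("head fr",(531,298),.112),("head fl",(313,290),.112),("deck fl",(314,373),.042),("deck fr",(522,380),.042),("deck br",(525,308),.042),("deck bl",(318,304),.042),("wheel",(503,268),.13),("tab",(369,331),.083),("pointer",(366,357),.045),("long",(394,364),.042),("groove l",(330,330),.042),("groove r",(443,336),.042),("clip",(475,348),.05),("lever",(307,195),.2)]:
    print(n,ray(f,((p[0]+.5)/1.5625-.5,(p[1]+.5)/1.5625-.5),z).round(4))
E
```

```text
head bl [0.7077 0.1732 0.112 ]
head br [ 0.7227 -0.2219  0.112 ]
head fr [ 0.5965 -0.2245  0.112 ]
head fl [0.5755 0.162  0.112 ]
deck fl [0.4338 0.154  0.042 ]
deck fr [ 0.4565 -0.2294  0.042 ]
deck br [ 0.5918 -0.228   0.042 ]
deck bl [0.5635 0.1628 0.042 ]
wheel [ 0.6418 -0.1693  0.13  ]
tab [0.5155 0.0575 0.083 ]
pointer [0.4718 0.0611 0.045 ]
long [0.464  0.0083 0.042 ]
groove l [0.5162 0.1341 0.042 ]
groove r [ 0.5244 -0.078   0.042 ]
clip [ 0.5065 -0.1383  0.05  ]
lever [0.7188 0.1754 0.2   ]
```

Request:
drive_tool --increments '[[[0,0,0],[0,1,0],0],[[0,0,0],[0,1,0],0],[[-0.0216,0,0.026],[0,0,0],0],[[-0.0216,0,0.026],[0,0,0],0],[[-0.0216,0,0.026],[0,0,0],0],[[-0.0216,0,0.026],[0,0,0],0],[[-0.0216,0,0.026],[0,0,0],0],[[-0.0216,0,0.026],[0,0,0],0],[[-0.0216,0,0.026],[0,0,0],0],[[-0.0216,0,0.026],[0,0,0],0],[[-0.0216,0,0.026],[0,0,0],0],[[-0.0216,0,0.026],[0,0,0],0],[[-0.0216,0,0.026],[0,0,0],0],[[-0.0216,0,0.026],[0,0,0],0],[[-0.0216,0,0.026],[0,0,0],0],[[-0.0216,0,0.026],[0,0,0],0],[[-0.0216,0,0.026],[0,0,0],0],[[-0.0216,0,0.026],[0,0,0],0],[[-0.0216,0,0.026],[0,0,0],0],[[-0.0216,0,0.026],[0,0,0],0]]'

```text
time_s: 1.77
ee_pos: [0.602, -0.1696, 0.239]
tcp_rot: [[0.045, -0.001, 0.999], [-0.999, 0.0, 0.045], [-0.0, -1.0, -0.001]]
contact_force: [-0.4, -0.3, 0.5]
width: 0.0004
```

```bash
python3 - <<'E'
from station import robot,cams
from h import *
s=robot.sense();print({k:np.round(s[k],3).tolist() for k in("time_s","ee_pos","tcp_rot","contact_force","width")})
f=cams.grab_frame("wrist");np.savez("pics/w1.npz",**f)
cv2.imwrite("pics/w1.png",cv2.resize(f["img"][:,:,::-1],(800,600),interpolation=cv2.INTER_CUBIC))
M=f["camera_from_world"];print("cam",(-M[:3,:3].T@M[:3,3]).round(3),M[:3,:3].round(2).tolist())
E
```

```text
{'time_s': 1.767, 'ee_pos': [0.602, -0.17, 0.239], 'tcp_rot': [[0.045, -0.001, 0.999], [-0.999, 0.0, 0.045], [-0.0, -1.0, -0.001]], 'contact_force': [-0.364, -0.327, 0.475], 'width': 0.0}
cam [ 0.676 -0.165  0.383] [[0.05, -1.0, 0.0], [-0.96, -0.04, 0.27], [-0.27, -0.01, -0.96]]
```

View pics/w1.png

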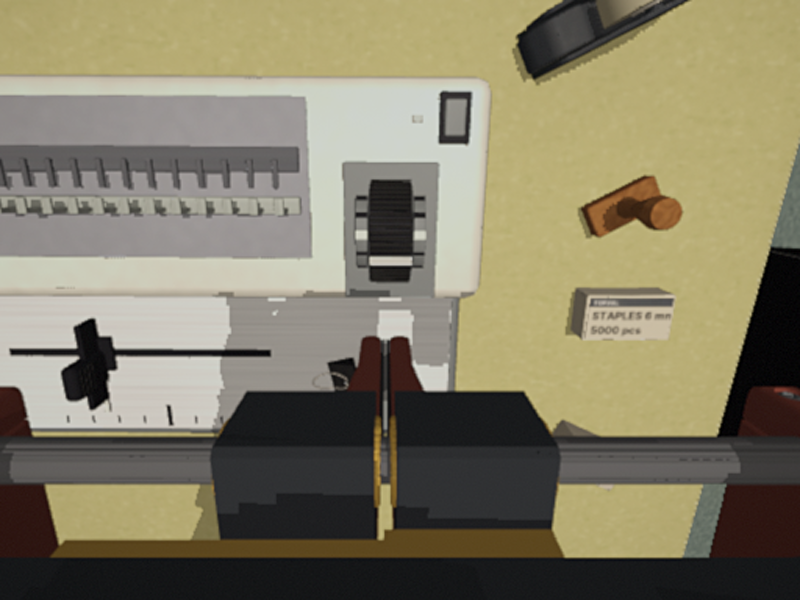

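```bash
python3 - <<'E'
from h import *
f=dict(np.load("pics/w1.npz"))
u=lambda p:((p[0]+.5)/1.5625-.5,(p[1]+.5)/1.5625-.5)
P=lambda n,p,z:print(n,ray(f,u(p),z).round(4))
P("br",(489,82),.112);P("fr",(478,293),.112)
P("wheel l",(369,225),.132);P("wheel r",(412,225),.132)
P("markL",(361,234),.124);P("markR",(419,234),.124);P("line@.129",(390,262),.129)
P("long",(170,414),.042);P("pointer",(97,405),.044);P("shorts",(122,417),.042)
P("tabtop?",(88,325),.083);P("groove l",(12,351),.042);P("groove r",(270,353),.042)
Y=np.array([-.047,.999,0]);X=np.array([.999,.047,0])
c=np.array([.5787,-.031,0]);w=c+.05*X-.142*Y;w[2]=.096
for cc in (w, w+.004*X, w-.004*X):
  for a in (-.838,-.419,0):
    q=proj(f,cc+.036*(np.sin(a)*X+np.cos(a)*np.array([0,0,1])));print(a,((q+.5)*1.5625-.5).round(1), end=' ')
  q=proj(f,cc+np.array([0,0,.028]));print("cheek top",((q+.5)*1.5625-.5).round(1))
E
```

```text
br [ 0.7231 -0.221   0.112 ]
fr [ 0.6017 -0.2273  0.112 ]
wheel l [ 0.6436 -0.158   0.132 ]
wheel r [ 0.6447 -0.1819  0.132 ]
markL [ 0.6372 -0.1533  0.124 ]
markR [ 0.6388 -0.1868  0.124 ]
line@.129 [ 0.6225 -0.1708  0.129 ]
long [0.4632 0.0088 0.042 ]
pointer [0.4703 0.0687 0.044 ]
shorts [0.4584 0.0502 0.042 ]
tabtop? [0.5575 0.04   0.083 ]
groove l [0.5157 0.1334 0.042 ]
groove r [ 0.5237 -0.0779  0.042 ]
-0.838 [390.3 281.6] -0.419 [390.6 265.1] 0 [390.7 240.8] cheek top [390.5 238.6]
-0.838 [390.3 275.2] -0.419 [390.6 258.3] 0 [390.7 233.7] cheek top [390.5 231.7]
-0.838 [390.3 288. ] -0.419 [390.5 271.8] 0 [390.7 247.9] cheek top [390.5 245.4]
```

Request:
drive_tool --increments '[[[0,0,0.014],[0,0,0],0],[[0,0.02,0.013],[0,0,0],0],[[0,0.02,0],[0,0,0],0],[[0,0.02,0],[0,0,0],0],[[0,0.015,0],[0,0,0],0],[[0,0.008,0],[0,0,0],0],[[0,0.003,0],[0,0,0],0],[[0,0.002,0],[0,0,0],0],[[0,0.002,0],[0,0,0],0],[[0,0.0,0],[0,0,0],0]]'

```text
time_s: 2.65
ee_pos: [0.6284, -0.17, 0.1506]
tcp_rot: [[0.045, 0.001, 0.999], [-0.999, -0.0, 0.045], [0.001, -1.0, 0.001]]
contact_force: [-0.5, 0.4, -0.1]
width: 0.0007
```

Request:
drive_tool --increments '[[[0,0.0015,0],[0,0,0],0],[[0,0.0015,0],[0,0,0],0],[[0,0,0],[0,0,0],0],[[0,0,0],[0,0,0],0]]'

```text
time_s: 2.98
ee_pos: [0.6285, -0.17, 0.1478]
tcp_rot: [[0.045, 0.002, 0.999], [-0.999, -0.001, 0.045], [0.001, -1.0, 0.002]]
contact_force: [0.5, 0.3, 2.8]
width: 0.0007
```

Contact, about 2 N. A bit more pressure.

Request:
drive_tool --increments '[[[0,0.0015,0],[0,0,0],0],[[0,0.001,0],[0,0,0],0],[[0,0,0],[0,0,0],0],[[0,0,0],[0,0,0],0]]'

```text
time_s: 3.32
ee_pos: [0.6285, -0.17, 0.1453]
tcp_rot: [[0.045, 0.002, 0.999], [-0.999, -0.001, 0.045], [0.001, -1.0, 0.002]]
contact_force: [0.0, -0.5, 5.6]
width: 0.0005
```

Request:
drive_tool --increments '[[[0,0.0008,0],[0,0,0],0],[[0,0,0.002],[0,0,0],0],[[0,0,0.002],[0,0,0],0],[[0,0,0.002],[0,0,0],0]]'

```text
time_s: 3.65
ee_pos: [0.6343, -0.1698, 0.1451]
tcp_rot: [[0.045, 0.002, 0.999], [-0.999, -0.001, 0.045], [0.001, -1.0, 0.002]]
contact_force: [-2.1, 1.1, 8.2]
width: 0.0006
```

Request:
drive_tool --increments '[[[0,0,0.002],[0,0,0],0],[[0,0,0.002],[0,0,0],0],[[0,0,0.002],[0,0,0],0],[[0,0,0.002],[0,0,0],0],[[0,0,0.002],[0,0,0],0],[[0,0,0],[0,0,0],0]]'

```text
time_s: 4.15
ee_pos: [0.6445, -0.1693, 0.1451]
tcp_rot: [[0.045, 0.002, 0.999], [-0.999, -0.001, 0.045], [0.001, -1.0, 0.002]]
contact_force: [-2.3, -0.7, 7.9]
width: 0.0007
```

Request:
drive_tool --increments '[[[0,-0.004,0],[0,0,0],0],[[0,-0.01,0],[0,0,0],0],[[0,-0.02,0],[0,0,0],0],[[0,-0.02,-0.02],[0,0,0],0],[[0,-0.02,-0.02],[0,0,0],0],[[0,-0.018,-0.002],[0,0,0],0],[[0,0,0],[0,0,0],0]]'

```text
time_s: 4.73
ee_pos: [0.6024, -0.1713, 0.2406]
tcp_rot: [[0.045, 0.007, 0.999], [-0.999, -0.002, 0.045], [0.002, -1.0, 0.006]]
contact_force: [0.3, -0.3, 0.7]
width: 0.0003
```

```bash
python3 - <<'E'
from station import robot,cams
from h import *
f=cams.grab_frame("wrist");np.savez("pics/w2.npz",**f)
c=f["img"][90:200,200:300,::-1];cv2.imwrite("pics/w2.png",cv2.resize(c,None,fx=5,fy=5,interpolation=cv2.INTER_CUBIC))
print(robot.sense()["contact_force"])
E
```

```text
[ 0.12488101  0.07981851 -0.23361814]
```

View pics/w2.png

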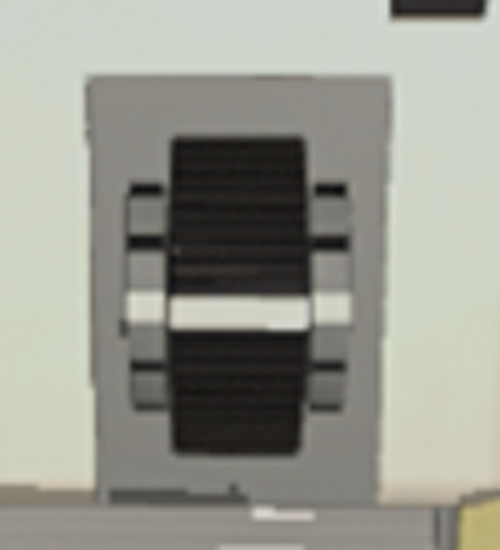

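Request:
drive_tool --increments '[[[-0.024,0,-0.015],[0,0,0],0],[[-0.024,0,-0.015],[0,0,0],0],[[-0.024,0,-0.015],[0,0,0],0],[[-0.024,0,-0.015],[0,0,0],0],[[-0.024,0,-0.015],[0,0,0],0],[[-0.024,0,-0.015],[0,0,0],0],[[-0.024,0,-0.015],[0,0,0],0],[[-0.024,0,-0.015],[0,0,0],0],[[-0.024,0,-0.015],[0,0,0],0],[[-0.024,0,-0.015],[0,0,0],0],[[0,0,0],[0,0,0],0]]'

```text
time_s: 5.7
ee_pos: [0.4395, 0.0652, 0.2339]
tcp_rot: [[0.049, -0.003, 0.999], [-0.999, 0.002, 0.049], [-0.002, -1.0, -0.003]]
contact_force: [-0.3, -0.2, -0.2]
width: 0.0003
```

```bash
python3 - <<'E'
from station import robot,cams
from h import *
f=cams.grab_frame("wrist");np.savez("pics/w3.npz",**f)
cv2.imwrite("pics/w3.png",cv2.resize(f["img"][:,:,::-1],(800,600),interpolation=cv2.INTER_CUBIC))
print(robot.sense()["ee_pos"])
E
```

```text
[0.44056848 0.06366476 0.23388365]
```

View pics/w3.png

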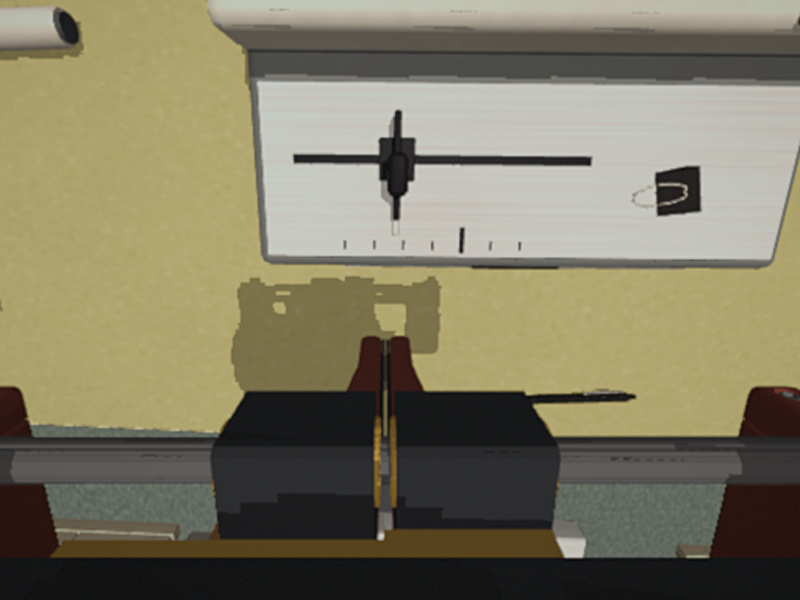

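```bash
cat >> h.py <<'E'
u=lambda p:((p[0]+.5)/1.5625-.5,(p[1]+.5)/1.5625-.5)
E
python3 - <<'E'
from h import *
f=dict(np.load("pics/w3.npz"))
P=lambda n,p,z:print(n,ray(f,u(p),z).round(4))
P("long",(461,240),.042);P("pointer",(395.5,227),.043)
P("fence back",(398,111),.065);P("fence front",(396,219),.06);P("tab back",(397,153),.083);P("tab front",(397,197),.083);P("tab l",(387,176),.083);P("tab r",(408,176),.083)
P("groove l",(294,158),.042);P("groove r",(591,161),.042)
E
```

```text
long [0.462  0.0101 0.042 ]
pointer [0.4695 0.0599 0.043 ]
fence back [0.5476 0.0632 0.065 ]
fence front [0.4773 0.0603 0.06  ]
tab back [0.5211 0.0627 0.083 ]
tab front [0.494  0.0612 0.083 ]
tab l [0.5068 0.0683 0.083 ]
tab r [0.5074 0.0549 0.083 ]
groove l [0.515  0.1354 0.042 ]
groove r [ 0.5236 -0.0776  0.042 ]
```

Request:
drive_tool --increments '[[[-0.01,0,0.023],[0,0,0],0],[[-0.01,0,0.023],[0,0,0],0],[[-0.009,0,0.023],[0,0,0],0],[[0,0.03,0],[0,0,0],0],[[0,0.03,0],[0,0,0],0],[[0,0.03,0],[0,0,0],0],[[0,0.03,0],[0,0,0],0],[[0,0.02,0],[0,0,0],0],[[0,0.01,0],[0,0,0],0],[[0,0,0],[0,0,0],0],[[0,0,0],[0,0,0],0]]'

```text
time_s: 6.67
ee_pos: [0.5092, 0.0936, 0.085]
tcp_rot: [[0.045, -0.001, 0.999], [-0.999, -0.0, 0.045], [0.0, -1.0, -0.001]]
contact_force: [-0.2, -0.2, 1.2]
width: 0.0009
```

Request:
drive_tool --increments '[[[0.004,0,0],[0,0,0],0],[[0.004,0,0],[0,0,0],0],[[0.003,0,0],[0,0,0],0],[[0.003,0,0],[0,0,0],0],[[0.003,0,0],[0,0,0],0],[[0.003,0,0],[0,0,0],0],[[0.003,0,0],[0,0,0],0],[[0.003,0,0],[0,0,0],0],[[0.003,0,0],[0,0,0],0]]'

```text
time_s: 7.42
ee_pos: [0.5104, 0.065, 0.0855]
tcp_rot: [[0.045, 0.0, 0.999], [-0.999, 0.0, 0.045], [-0.0, -1.0, 0.0]]
contact_force: [0.0, 0.8, 1.3]
width: 0.0007
```

Request:
drive_tool --increments '[[[0.003,0,0],[0,0,0],0],[[0.003,0,0],[0,0,0],0],[[0.003,0,0],[0,0,0],0],[[0.003,0,0],[0,0,0],0],[[0.003,0,0],[0,0,0],0],[[0.003,0,0],[0,0,0],0],[[0.003,0,0],[0,0,0],0],[[0.003,0,0],[0,0,0],0],[[0.002,0,0],[0,0,0],0],[[0,0,0],[0,0,0],0]]'

```text
time_s: 8.25
ee_pos: [0.5114, 0.0385, 0.0852]
tcp_rot: [[0.045, -0.0, 0.999], [-0.999, -0.0, 0.045], [0.0, -1.0, -0.0]]
contact_force: [-0.4, -0.2, -0.3]
width: 0.0005
```

```bash
python3 - <<'E'
from station import robot,cams
from h import *
f=cams.grab_frame("wrist");np.savez("pics/w4.npz",**f)
cv2.imwrite("pics/w4.png",cv2.resize(f["img"][:,:,::-1],(800,600),interpolation=cv2.INTER_CUBIC))
print(robot.sense()["ee_pos"])
E
```

```text
[0.51139801 0.03858148 0.08513009]
```

View pics/w4.png

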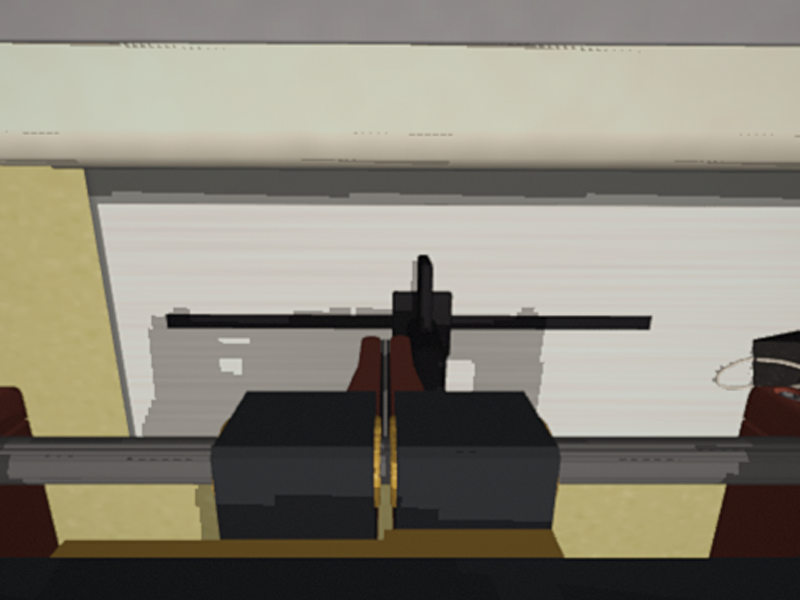

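```bash
python3 - <<'E'
from h import *
f=dict(np.load("pics/w4.npz"));L=np.array([.4625,.0098,0]);Y=np.array([-.042,.999,0])
for n,p,z in [("fence",(424.5,259),.065),("foot l",(393,300),.046),("foot r",(452,300),.046)]:
    q=ray(f,u(p),z);print(n,q.round(4),(Y@(q-L)).round(4))
f=dict(np.load("pics/w3.npz"))
for n,p,z in [("fence",(398.5,112),.065),("foot l",(380,145),.046),("foot r",(415,145),.046)]:
    q=ray(f,u(p),z);print(n,q.round(4),(Y@(q-L)).round(4))
E
```

```text
fence [0.5525 0.0264 0.065 ] 0.0128
foot l [0.5304 0.0367 0.046 ] 0.024
foot r [0.5315 0.0116 0.046 ] -0.0011
fence [0.547  0.0628 0.065 ] 0.0494
foot l [0.5268 0.0741 0.046 ] 0.0615
foot r [0.528  0.0495 0.046 ] 0.0369
```

Request:
drive_tool --increments '[[[0.003,0,0],[0,0,0],0],[[0.003,0,0],[0,0,0],0],[[0.003,0,0],[0,0,0],0],[[0.002,0,0],[0,0,0],0],[[0.001,0,0],[0,0,0],0],[[0,0,0],[0,0,0],0],[[-0.01,0,0],[0,0,0],0],[[-0.01,0,0],[0,0,0],0],[[0,-0.03,0],[0,0,0],0],[[0,-0.03,0],[0,0,0],0],[[0,-0.03,0],[0,0,0],0],[[0,-0.03,-0.03],[0,0,0],0],[[0,-0.03,-0.03],[0,0,0],0],[[0,0,-0.015],[0,0,0],0],[[0,0,0],[0,0,0],0],[[0,0,0],[0,0,0],0]]'

```text
time_s: 9.63
ee_pos: [0.4374, 0.0444, 0.2347]
tcp_rot: [[0.046, 0.002, 0.999], [-0.999, 0.0, 0.046], [0.0, -1.0, 0.002]]
contact_force: [0.7, -0.2, -0.0]
width: 0.0003
```

```bash
python3 - <<'E'
from station import robot,cams
from h import *
f=cams.grab_frame("wrist");np.savez("pics/w5.npz",**f)
c=f["img"][40:190,180:330,::-1];cv2.imwrite("pics/w5.png",cv2.resize(c,None,fx=4,fy=4,interpolation=cv2.INTER_CUBIC))
print(robot.sense()["ee_pos"])
E
```

```text
[0.43748343 0.04431369 0.2335702 ]
```

View pics/w5.png

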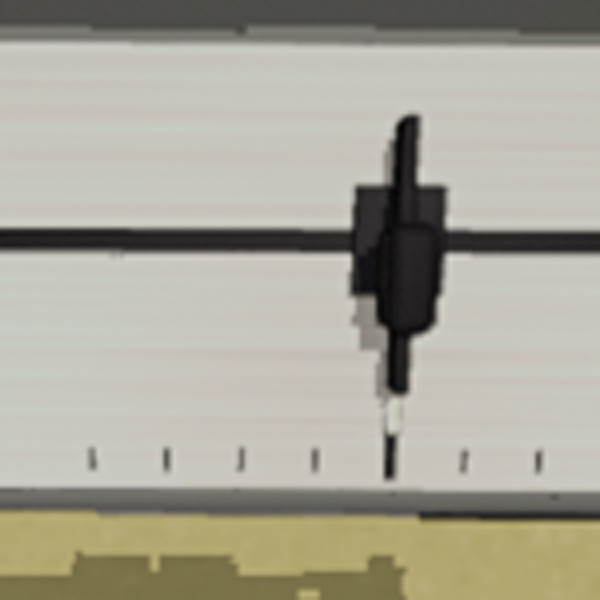

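```bash
python3 - <<'E'
from h import *
f=dict(np.load("pics/w5.npz"));Y=np.array([-.042,.999,0])
g=lambda p,z:ray(f,(180+(p[0]+.5)/4-.5,40+(p[1]+.5)/4-.5),z)
a=g((394,413),.0435);b=g((390,458),.042);print(a,b,Y@(a-b))
E
```

```text
[0.47214234 0.00956177 0.0435    ] [0.45872364 0.0095533  0.042     ] -0.0005551225391777841
```

```bash
python3 - <<'E'
from station import robot
print(robot.sense()["contact_force"].round(1) , robot.sense()["time_s"]);print(robot.sign_off())
E
```

```text
[-0.6 -0.2 -0.4] 9.6833
the job is handed in; nothing more can be done
None
```

I set both adjustments with the closed fingertips and handed the job in at 9.7 s. The hand-in gives no verdict.

- **Margin wheel:** It started one detent short, at about -0.42 rad. I pressed at about 8 N and stroked it 16 mm away from the robot. A wrist-camera picture taken after lifting shows the white line level with the white marks on both cheeks. I did not look at the wheel again after that.
- **Edge guide:** I pushed it about 49 mm to the right by its tab, in two pushes. Force readings, taken only between moves, were about 1 N. The last picture puts the pointer about 0.6 mm past the long mark to the right, with about 2 mm of calibration uncertainty, against the 4 mm allowed.
- **Hand-in state:** The tool was about 15 cm above the deck, and the force reading was within noise (under 1 N).
- **Not checked:** I took no final picture of the clip and the things round the machine. The arm stayed clear of them, and no reading suggested it touched anything but the wheel and the guide.

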